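Lay the firebox on its back against the stop

ROBOT

A 7-joint arm with a two-finger parallel gripper is mounted at the origin on the work surface. World frame = base frame: x ahead of the robot, y to its left, z up, the work surface at z = 0. Lengths are in mm, angles in rad, forces in N, time in s.
With the tool pointing down it reaches from about 425 to 1025 mm from the base axis. Payload 3.6 kg.
Tool frame: the origin (TCP) lies midway between the tips of the shut fingers; the grasp point (between the pads) lies 19 mm behind it; z points along the fingers, y is the direction in which the jaws open and shut (so a half turn about z gives the same grasp; the last joint's range is limited). The gripper opens to 85 mm and grips with 20 to 120 N. Pads are 22 mm wide; open, the fingers measure 114 mm over their backs; the gripper's body (76 mm by 85 mm) begins 54 mm behind the grasp point. The pads swing forward as they close: fully open they stand 13 mm farther back than shut.
Start: joints at [1.214, 0.591, 0.048, 1.609, -0.033, 0.943, -0.034], TCP at [188.346, -700.111, 231.302] pointing down, gripper open.
Joint ranges: [-2.69, 2.69], [-0.47, 2.24], [-1.27, 1.36], [0.19, 2.51], [-1.53, 4.68], [0.08, 2.07], [-3.09, 3.09]. Speed limits (rad/s): [2.57, 2.57, 3.14, 3.14, 3.14, 3.14, 3.14].

INTERFACE

Orientations are given as [roll, pitch, yaw] about the fixed x, y, z axes, in that order (R = Rz(yaw) Ry(pitch) Rx(roll)).
In Python, from workcell import env gives the robot as it stands.
- The arm moves only by the tool arm_command, never from a script. Its argument "moves" is a list of rows, each an object with "translation": the shift along the world's x, y, z in cm, a list of three; "twist": the turn about the world's z in degrees; "grip": the opening in per cent of the stroke, from 0 (shut) to 100 (fully open). A call has 1 to 8 rows; each row is the pose to reach, as a shift and turn from the pose measured when the call began; what a row does not reach only later rows make up. A row lasts 1/12 s, in which the tool goes at most 41.7 mm and 7.16 degrees, less where a joint would pass 70% of its speed; a pose out of reach is approached as far as the arm can. A call with a gripper value outside its range is refused whole. The fingers move at their own pace and stop on an object; "force" is the grip in N (left out, the last holds). Time passes only in rows, so rows that repeat a pose let the fingers close. It gives the time, the measured TCP pose, the force and the opening at its end, in the units of the state.
- env.observe(): the state, without advancing time (a new reading comes with each control period).
- env.capture(name): name is "scene" or "side" or "wrist"; returns (picture, depth): 384x512x3 uint8, blue, green, red; 384x512 float32, mm along the optical axis (not along the pixel's ray), 0 where there is no reading.
- env.camera_info(name): a dict with "vertical_fov" (degrees; the focal length in pixels is half the picture's height over the tangent of half this angle, whatever the lens; pixels are square), "cx", "cy" (the principal point, pixels), "position" and "orientation" of the camera in the world. Camera axes: x right, y down, z forward; pixel columns grow to the right and rows downward; lengths in mm; the calibration is good to about 2 mm. A picture is of the moment at which its call begins: read the wrist's pose just before it. camera_info takes no time and is no camera call; for the wrist camera it gives the pose at the moment of the call.
- env.sign_off(): hands the job in, once; it reports no verdict.
Trained networks look in the newest picture that a camera, given by its name, has taken for a name from the list of things; names that differ only in an ending like _2 or _b are one class to them, and where a whole thing is asked for, a point or a joint stands for the part that bears it (a point fixed in the world has none). Each returns a list of dicts, best first, with "confidence" (0 to 1); they miss things now and then, are a little off and sometimes report something else, mostly with a low value. They report only what shows in the picture. A call takes as long as a camera call.
- env.trace(label, camera): "region" (384x512 bool, what is visible of it) and "extent" ([left, top, right, bottom] in pixels, round what is visible of it).
The state is a dict: "clock": time; "joint_positions": joint angles; "joint_velocities": joint speeds; "joint_torque": joint torques, N m; "tcp_pos": TCP position; "tcp_rot": TCP orientation; "force": force on the tool from outside, world axes, zero at the start; "moment": the same for the moment, N m; "opening": finger opening in mm.
Only numpy, scipy, OpenCV 4.12 (cv2) and the standard library are available. Lean on these libraries where they do the work, as an engineer would, in place of code of your own. Each camera call takes 0.05 s, during which the arm holds its last target. There are 200 camera calls.

TASK

Tip the standing steel firebox over onto its closed back, so that it lies on the plywood board with its open front facing up. Then push it along the board until its slotted top lies flat against the wooden stop, ready for its feet to be tightened. Do all this by pushing only, never lifting or carrying the firebox, and leave the jar, the tape roll and the screwdriver where they are.

Things in the scene. Friction and masses are not known exactly. Their poses are not given: they have to be found in the camera images.
- firebox: Loose camping firebox of 3 mm bare sheet steel, 100 mm deep (x), 130 mm wide (y), 190 mm high (z), 0.4 to 0.85 kg, upright at the start. Origin: centre of its underside; z up to the slotted top, -x the open front, +x the closed back, facing the stop within about 0.12 rad. Four 14 mm square feet, 6 mm tall, at the corners; the flat base plate between them may be pushed on.
- firebox_band (a point): Middle of the outer face of the steel band, 50 mm high, that closes the front above its opening (the opening is 36 to 140 mm above the underside); 165 mm above the underside. Pushed here towards the back, the firebox tips about its lower back edge and falls by itself after about 0.5 rad (about 100 mm of push).
- firebox_top (a point): Centre of the firebox's slotted top, 190 mm from its underside along its z: the face that must end against the stop. Just after tipping, z points roughly to the stop and the top is still short of it; the slide left is about 50 to 160 mm.
- firebox_mid (a point): Centre of the firebox, halfway (95 mm) along its z: about 107 mm above the table standing, 62 mm lying on its back (the lying firebox is 100 mm high, +x axis down).
- board: Fixed plywood assembly board on the table, 12 mm thick, 640 mm along its x and 360 mm along its y. All the other things lie or stand on it. Origin on the table surface under the board; the plywood reaches from -280 to +360 mm in x and from -200 to +160 mm in y. Its x points from the firebox to the stop, its z up.
- stop: Fixed wooden batten on the board, 300 mm long (its y), 25 mm thick (its x) and 36 mm high. Origin at mid-length, at the foot (board top, 12 mm above the table) of the face that looks towards the firebox; its body lies on the +x side of that face and its x, parallel to the board's, points away from the firebox.
- jar: Bystander: small closed jar, 52 mm across, 75 mm high, standing on the board to one side of the firebox's path. Origin at the centre of its underside.
- tape: Bystander: cardboard-brown tape roll, 90 mm across, 24 mm high, lying flat on the board behind the stop. Origin at the centre of its underside.
- screwdriver: Bystander: screwdriver about 200 mm long lying on the board beside the firebox's path, near the stop, its length along its x. Origin on its underside, near the middle.

How it is judged:
By the outcome, as a careful person would: the job done as asked, in the order asked, and still so for the second after the job is handed in, with the robot touching nothing.
It also fails if it takes over 64 s, if anything falls off the work surface, if the arm or the gripper's body presses on something with over 40 N, if the wrist force passes 120 N, or if a joint passes its speed limit or range.

## Working session

There is one attempt and no reset: what is moved stays moved. The work goes in short steps, Python scripts to look and compute and a tool call to move; the robot and the scene stay as the last step left them, time stands still between calls to the robot, and variables do not carry over. Pictures are saved under pics/ and viewed, about 8 in all and at most 12, crops included, and the job is handed in when it is done.

Besides the shell and the picture viewer there is one more tool, called after ">>>" by a JSON object that holds its "fn" and its "kwargs", one argument or row to a line. arm_command: Moves the arm, as the interface text tells. Its arguments: {"type":"object","properties":{"moves":{"type":"array"},"force":{"type":"number"}},"required":["moves"]}

```bash
mkdir -p pics; cat > h.py <<'E'
import numpy as np, cv2
from scipy.spatial.transform import Rotation as R
from workcell import env
def cam(n):
    i=env.camera_info(n); p,d=env.capture(n)
    f=192/np.tan(np.radians(i['vertical_fov'])/2)
    v,u=np.mgrid[:384,:512]
    P=np.stack([(u-i['cx'])/f*d,(v-i['cy'])/f*d,d],-1)
    o=np.array(i['orientation'])
    M=R.from_euler('xyz',o).as_matrix() if o.size==3 else (o if o.shape==(3,3) else R.from_quat(o).as_matrix())
    W=P@M.T+np.array(i['position']); W[d<=0]=np.nan
    return p,W
E
python3 - <<'E'
from h import *
print(env.camera_info('scene'),env.camera_info('side'))
ims=[]
for n in('scene','side'):
    p,W=cam(n); q=p.copy()
    for l in('firebox','stop','board','jar','tape','screwdriver'):
        t=env.trace(l,n)
        if not t: print(n,l,None); continue
        t=t[0]; X=W[t['region']]; X=X[~np.isnan(X[:,0])]
        r=cv2.minAreaRect(X[X[:,2]>np.percentile(X[:,2],95)-12][:,:2].astype(np.float32)) 
        print(n,l,round(t['confidence'],2),t['extent'],np.percentile(X,[2,50,98],axis=0).round().tolist(),np.round(np.r_[r[0],r[1],r[2]],1))
        e=[int(a) for a in t['extent']]; cv2.rectangle(q,e[:2],e[2:],(0,255,0),1)
        cv2.putText(q,l,(e[0],e[1]+8),0,.35,(0,0,255),1)
    ims.append(q)
cv2.imwrite('pics/a.png',cv2.resize(np.vstack(ims),(768*3//4*1,864*3//4)) if 0 else cv2.resize(np.hstack(ims),(800,300)))
cv2.imwrite('pics/b.png',cv2.resize(ims[0],(800,600)))
E
```

```text
{'vertical_fov': 49.58412772131326, 'cx': 254.53403018975757, 'cy': 190.28755825669478, 'position': array([1263.08571723,  -52.50223949,  667.06659619]), 'orientation': array([-2.25797904,  0.01093086,  1.37967246])} {'vertical_fov': 48.69517853505341, 'cx': 259.55000364854624, 'cy': 190.88947338189234, 'position': array([ 175.80151631, -435.06122812,  714.79673095]), 'orientation': array([-2.28954451, -0.00432472, -0.71583677])}
scene firebox None
scene stop 0.89 [259.3, 151.7, 297.2, 240.2] [[366.0, 121.0, 14.0], [549.0, 133.0, 45.0], [657.0, 151.0, 48.0]] [506.8 136.2 303.3  26.2   1.6]
scene board 0.86 [60.4, 151.9, 367.1, 299.2] [[360.0, -330.0, 5.0], [584.0, -34.0, 10.0], [708.0, 285.0, 12.0]] [526.7 -21.8 365.4 639.2   1.3]
scene jar 0.81 [161.1, 230.0, 191.3, 271.8] [[660.0, -133.0, 18.0], [693.0, -110.0, 62.0], [701.0, -88.0, 86.0]] [ 677.2 -109.8   43.    42.6   71.1]
scene tape 0.98 [302.7, 182.6, 335.9, 217.7] [[513.0, 189.0, 10.0], [560.0, 229.0, 28.0], [597.0, 270.0, 35.0]] [554.7 232.1  87.1  90.4  23.8]
scene screwdriver 0.76 [228.9, 232.1, 317.9, 259.8] [[666.0, 1.0,
[... 266 characters left out ...]
0, 253.8, 275.0] [[357.0, 121.0, 16.0], [484.0, 127.0, 46.0], [645.0, 149.0, 51.0]] [505.  136.4 299.5  29.3   1.9]
side board 0.97 [102.0, 170.7, 438.1, 384.0] [[346.0, -329.0, 10.0], [491.0, -25.0, 13.0], [696.0, 280.0, 16.0]] [527.2 -16.  367.9 649.6   1.1]
side jar 0.77 [327.2, 230.0, 349.4, 254.4] [[654.0, -133.0, 64.0], [671.0, -114.0, 88.0], [692.0, -90.0, 90.0]] [ 672.4 -110.6   43.4   44.5   23.4]
side tape 0.84 [174.7, 183.6, 212.2, 217.6] [[508.0, 189.0, 12.0], [547.0, 228.0, 30.0], [592.0, 273.0, 39.0]] [550.5 231.7  88.5  88.5   3.9]
side screwdriver 0.68 [259.4, 198.3, 307.0, 232.4] [[663.0, -1.0, 22.0], [671.0, 45.0, 35.0], [688.0, 125.0, 40.0]] [674.1  69.   23.  142.    3.6]
```

View pics/b.png

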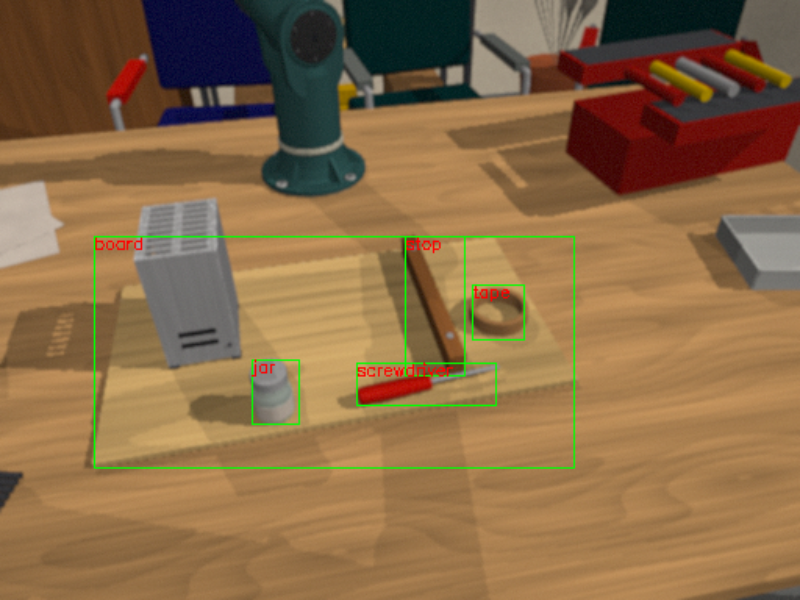

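View pics/a.png

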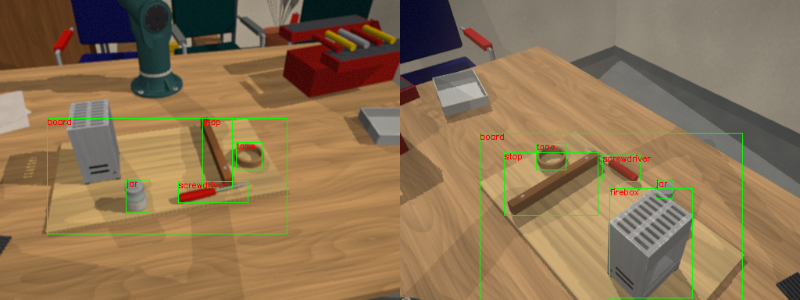

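The scene shows the box on the left at about (185, 280) px in the 800 px picture. The stop is at (435, 300), the tape behind it, and the jar and screwdriver on the near side. The box tips towards world +y. Next I'll check the tool yaw and the alignment of the band and stop face.

```bash
python3 - <<'E'
from h import *
s=env.observe(); print(s['tcp_rot'],s['opening'],s['clock'])
p,W=cam('side')
def fit(m,n):
    X=W[m]; 
    for _ in range(4):
        k=np.polyfit(X[:,0],X[:,1],1); r=X[:,1]-np.polyval(k,X[:,0]); X=X[abs(r)<max(2,1.5*r.std())]
    print(n,len(X),'slope',k[0].round(4),'y mid',np.polyval(k,X[:,0].mean()).round(1),'x',X[:,0].min().round(),X[:,0].max().round())
x,y,z=W[...,0],W[...,1],W[...,2]
fit((abs(x-500)<75)&(abs(y+256)<12)&(z>158)&(z<196),'band')
fit((abs(x-505)<140)&(abs(y-122)<8)&(z>20)&(z<42),'stop')
E
```

```text
[ 3.14158122e+00 -1.52771360e-05  2.62854878e-01] 85.51048374886447 0.7
band 663 slope 0.0283 y mid -255.5 x 436.0 567.0
stop 735 slope 0.0243 y mid 124.8 x 365.0 644.0
```

>>> {"fn": "arm_command", "kwargs": {
  "moves": [
    {"translation": [4,4,2],"twist": 0,"grip": 60},
    {"translation": [8,8,2],"twist": 0,"grip": 60},
    {"translation": [12,12,2],"twist": 0,"grip": 60},
    {"translation": [15,15,2],"twist": 0,"grip": 60},
    {"translation": [18,19,2],"twist": 0,"grip": 60},
    {"translation": [21,22,2],"twist": 0,"grip": 60},
    {"translation": [24,25,2],"twist": 0,"grip": 60},
    {"translation": [26,28,2],"twist": 0,"grip": 60}
  ]
}}

```text
clock: 1.42
tcp_pos: [416.9, -458.4, 251.6]
tcp_rot: [3.141, -0.001, 0.263]
force: [0.9, -0.7, -1.1]
opening: 51.1
```

>>> {"fn": "arm_command", "kwargs": {
  "moves": [
    {"translation": [2,2,0],"twist": 7,"grip": 60},
    {"translation": [4,4,-1],"twist": 14,"grip": 60},
    {"translation": [6,6,-2],"twist": 21,"grip": 60},
    {"translation": [8,8,-3],"twist": 28,"grip": 60},
    {"translation": [8.4,10,-4],"twist": 35,"grip": 60},
    {"translation": [8.4,11,-5],"twist": 42,"grip": 60},
    {"translation": [8.4,11.5,-6],"twist": 49,"grip": 60},
    {"translation": [8.4,11.5,-6],"twist": 56,"grip": 60}
  ]
}}

```text
clock: 2.08
tcp_pos: [500.2, -340.5, 189.8]
tcp_rot: [-3.139, -0.002, 1.249]
force: [-0.5, 0.8, -0.9]
opening: 51.2
```

>>> {"fn": "arm_command", "kwargs": {
  "moves": [
    {"translation": [0,1,-0.5],"twist": 7,"grip": 60},
    {"translation": [0,2,-1.2],"twist": 14,"grip": 60},
    {"translation": [0,3,-1.2],"twist": 20,"grip": 60},
    {"translation": [0,4,-1.2],"twist": 20,"grip": 60},
    {"translation": [0,5,-1.2],"twist": 20,"grip": 60},
    {"translation": [0,5.5,-1.2],"twist": 20,"grip": 60},
    {"translation": [0,5.5,-1.2],"twist": 20,"grip": 60}
  ]
}}

```text
clock: 2.67
tcp_pos: [500.7, -283.9, 178.3]
tcp_rot: [-3.139, -0.003, 1.599]
force: [0.1, 0.1, 0.3]
opening: 51.6
```

```bash
python3 - <<'E'
from h import *
ims=[cam(n)[0] for n in('scene','side')]
cv2.imwrite('pics/c.png',np.hstack([cv2.resize(ims[0][100:300,40:240],(400,400)),cv2.resize(ims[1][184:384,200:400],(400,400))]))
print(env.observe()['force'])
E
```

```text
[0.35678263 0.36823586 0.15812808]
```

View pics/c.png

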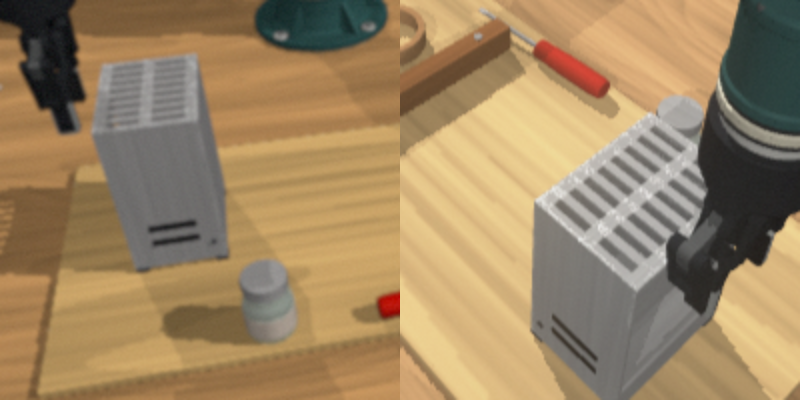

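Left crop: the fingertips (65, 120) sit behind the box. Right crop: they are in front of the band (705, 280), about 15 mm off. Now I'll push along the tipping arc.

>>> {"fn": "arm_command", "kwargs": {
  "moves": [
    {"translation": [0,0.7,0],"twist": 0,"grip": 60},
    {"translation": [0,1.4,0],"twist": 0,"grip": 60},
    {"translation": [0,2.0,0.1],"twist": 0,"grip": 60},
    {"translation": [0,2.6,0.4],"twist": 0,"grip": 60},
    {"translation": [-0.1,3.2,0.8],"twist": 0,"grip": 60},
    {"translation": [-0.1,3.8,1.1],"twist": 0,"grip": 60},
    {"translation": [-0.1,4.4,1.4],"twist": 0,"grip": 60},
    {"translation": [-0.1,5.0,1.6],"twist": 0,"grip": 60}
  ]
}}

```text
clock: 3.43
tcp_pos: [499.4, -235.1, 194.8]
tcp_rot: [-3.139, -0.001, 1.598]
force: [-0.7, -1.7, 1.7]
opening: 50.9
```

```bash
python3 - <<'E'
from h import *
ims=[cam(n)[0] for n in('scene','side')]
cv2.imwrite('pics/d.png',np.hstack([cv2.resize(ims[0][100:300,40:240],(400,400)),cv2.resize(ims[1][184:384,200:400],(400,400))]))
E
```

```text
(no output)
```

View pics/d.png

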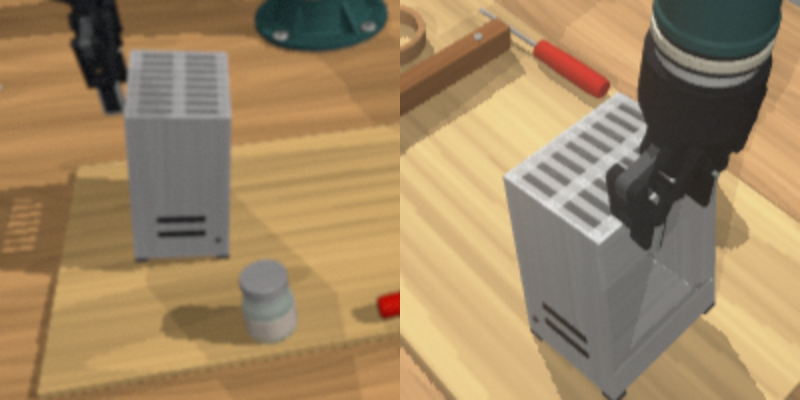

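It is tipping by about 0.15–0.2 rad, with the tips still on the band. I'll carry on.

>>> {"fn": "arm_command", "kwargs": {
  "moves": [
    {"translation": [0,0.6,0.3],"twist": 0,"grip": 60},
    {"translation": [0,1.2,0.5],"twist": 0,"grip": 60},
    {"translation": [0,1.8,0.7],"twist": 0,"grip": 60},
    {"translation": [0,2.4,0.9],"twist": 0,"grip": 60},
    {"translation": [-0.1,3.0,1.0],"twist": 0,"grip": 60},
    {"translation": [-0.1,3.6,1.1],"twist": 0,"grip": 60},
    {"translation": [-0.1,4.2,1.2],"twist": 0,"grip": 60},
    {"translation": [-0.1,4.8,1.3],"twist": 0,"grip": 60}
  ]
}}

```text
clock: 4.2
tcp_pos: [498.8, -185.4, 207.8]
tcp_rot: [-3.14, -0.002, 1.6]
force: [0.2, -0.0, -0.4]
opening: 51.0
```

>>> {"fn": "arm_command", "kwargs": {
  "moves": [
    {"translation": [0,0.6,0.1],"twist": 0,"grip": 60},
    {"translation": [0,1.2,0.1],"twist": 0,"grip": 60},
    {"translation": [0,1.8,0.2],"twist": 0,"grip": 60},
    {"translation": [0,2.4,0.2],"twist": 0,"grip": 60},
    {"translation": [0,2.4,0.2],"twist": 0,"grip": 60},
    {"translation": [0,2.4,0.2],"twist": 0,"grip": 60}
  ]
}}

```text
clock: 4.7
tcp_pos: [498.8, -161.0, 209.8]
tcp_rot: [-3.14, -0.002, 1.601]
force: [-0.1, 0.5, 0.3]
opening: 51.3
```

```bash
python3 - <<'E'
from h import *
ims=[cam(n)[0] for n in('scene','side')]
cv2.imwrite('pics/e.png',np.hstack([cv2.resize(ims[0][100:300,40:340],(400,267)),cv2.resize(ims[1][184:384,100:400],(400,267))]))
E
```

```text
(no output)
```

View pics/e.png

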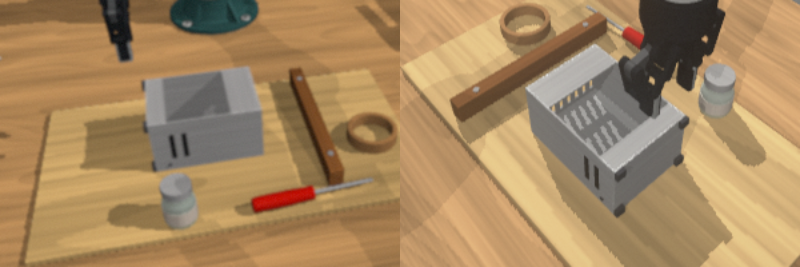

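The box lies on its back with its open front up, in line with the stop and short of it. I'll measure it, then raise and back the arm off.

```bash
cat > m.py <<'E'
from h import *
def fitW(W,m,n):
    X=W[m]
    if len(X)<30: print(n,len(X)); return
    for _ in range(4):
        k=np.polyfit(X[:,0],X[:,1],1); r=X[:,1]-np.polyval(k,X[:,0]); X=X[abs(r)<max(2,1.5*r.std())]
    print(n,len(X),'slope',k[0].round(4),'y@500',np.polyval(k,500).round(1),'x',X[:,0].min().round(),X[:,0].max().round())
for n in('side','scene'):
    p,W=cam(n); t=env.trace('firebox',n)
    if not t: print(n,None); continue
    t=t[0]; X=W[t['region']]; X=X[(X[:,2]>104)&(X[:,2]<120)]
    r=cv2.minAreaRect(X[:,:2].astype(np.float32))
    print(n,round(t['confidence'],2),np.round(np.r_[r[0],r[1],r[2]],1),np.percentile(X,[1,99],axis=0).round(1).tolist(),'zmed',np.median(X[:,2]).round(1))
    yb=np.percentile(X[:,1],1)
    x,y,z=W[...,0],W[...,1],W[...,2]
    if n=='side': fitW(W,t['region']&(abs(y-yb)<12)&(z>30)&(z<105)&(abs(x-500)<45),'base')
    for l in('jar','tape','screwdriver'):
        q=env.trace(l,n)
        if q: X=W[q[0]['region']]; print(l,np.nanmedian(X,axis=0).round(),q[0]['extent'])
E
python3 m.py
```

```text
side 0.66 [495.4 -54.2 131.4 191.9   1.7] [[429.0, -149.0, 104.7], [560.0, 39.7, 115.2]] zmed 112.7
base 802 slope 0.0283 y@500 -143.1 x 455.0 545.0
jar [ 660. -118.   64.] [322.8, 231.2, 350.4, 274.5]
tape [547. 227.  30.] [175.9, 183.0, 211.9, 217.9]
screwdriver [669.  83.  33.] [243.2, 187.4, 284.9, 215.7]
scene 0.85 [496.8 -55.2 136.6 189.5   1.8] [[430.6, -146.9, 104.3], [564.3, 38.9, 111.8]] zmed 109.4
jar [ 692. -109.   61.] [160.1, 228.8, 191.4, 269.9]
tape [563. 232.  27.] [304.0, 183.0, 337.0, 215.8]
screwdriver [685.  53.  30.] [227.8, 235.7, 315.3, 256.9]
```

>>> {"fn": "arm_command", "kwargs": {
  "moves": [
    {"translation": [0,-3,1],"twist": 0,"grip": 60},
    {"translation": [0,-6,0],"twist": 0,"grip": 60},
    {"translation": [0,-9,-3],"twist": 0,"grip": 60},
    {"translation": [0,-10,-6],"twist": 0,"grip": 60},
    {"translation": [0,-10,-9],"twist": 0,"grip": 60},
    {"translation": [0,-10,-9],"twist": 0,"grip": 60}
  ]
}}

```text
clock: 5.8
tcp_pos: [494.7, -261.4, 114.9]
tcp_rot: [-3.131, -0.006, 1.597]
force: [-1.4, -0.3, 0.5]
opening: 51.2
```

```bash
python3 m.py
```

```text
side 0.91 [495.8 -54.3 132.3 192.    1.7] [[428.9, -148.8, 104.6], [560.5, 39.0, 115.0]] zmed 112.6
base 806 slope 0.0313 y@500 -143.0 x 455.0 545.0
jar [ 652. -103.   74.] [324.3, 230.2, 337.3, 272.1]
tape [547. 227.  31.] [176.0, 186.6, 211.8, 215.8]
screwdriver [672.  47.  34.] [243.4, 189.8, 307.8, 231.1]
scene 0.69 [496.7 -55.  135.1 190.3   1.6] [[431.6, -146.8, 104.4], [564.6, 39.2, 111.8]] zmed 109.4
jar [ 692. -109.   61.] [161.7, 229.1, 190.3, 271.8]
screwdriver [685.  56.  30.] [229.6, 234.6, 318.9, 254.0]
```

>>> {"fn": "arm_command", "kwargs": {
  "moves": [
    {"translation": [0,0,-2.5],"twist": 0,"grip": 70},
    {"translation": [0.1,1,-5],"twist": 0,"grip": 70},
    {"translation": [0.2,3,-5.8],"twist": 0,"grip": 70},
    {"translation": [0.3,5,-5.8],"twist": 0,"grip": 70},
    {"translation": [0.4,7,-5.8],"twist": 0,"grip": 70},
    {"translation": [0.4,8.5,-5.8],"twist": 0,"grip": 70},
    {"translation": [0.4,9,-5.8],"twist": 0,"grip": 70}
  ]
}}

```text
clock: 6.88
tcp_pos: [503.9, -168.1, 63.3]
tcp_rot: [3.141, -0.003, 1.605]
force: [-0.3, 1.2, 0.3]
opening: 60.1
```

>>> {"fn": "arm_command", "kwargs": {
  "moves": [
    {"translation": [0,0.5,0],"twist": 0,"grip": 70},
    {"translation": [0,1,0],"twist": 0,"grip": 70},
    {"translation": [0,1.5,0],"twist": 0,"grip": 70},
    {"translation": [0,2,0],"twist": 0,"grip": 70},
    {"translation": [0,2.5,0],"twist": 0,"grip": 70},
    {"translation": [-0.1,3,0],"twist": 0,"grip": 70},
    {"translation": [-0.1,3.5,0],"twist": 0,"grip": 70},
    {"translation": [-0.1,4,0],"twist": 0,"grip": 70}
  ]
}}

```text
clock: 7.55
tcp_pos: [503.1, -129.9, 63.6]
tcp_rot: [3.14, -0.001, 1.602]
force: [-0.0, -6.6, 2.5]
opening: 59.9
```

```bash
python3 m.py; python3 - <<'E'
from h import *
ims=[cam(n)[0] for n in('scene','side')]
cv2.imwrite('pics/f.png',np.hstack([cv2.resize(ims[0][100:300,40:340],(400,267)),cv2.resize(ims[1][184:384,100:400],(400,267))]))
E
```

```text
side 0.61 [494.5 -27.2 132.4 193.5   1.4] [[427.1, -123.8, 104.6], [556.6, 66.8, 115.1]] zmed 112.6
base 300 slope 0.0326 y@500 -116.4 x 455.0 545.0
jar [ 659. -118.   68.] [322.2, 232.0, 353.8, 277.2]
tape [548. 226.  31.] [177.7, 184.6, 211.8, 215.3]
screwdriver [668. 176.  28.] [244.6, 190.8, 264.7, 199.3]
scene 0.9 [496.7 -26.1 135.5 188.7   1.8] [[430.0, -113.3, 104.4], [563.9, 67.7, 111.8]] zmed 109.4
jar [ 692. -109.   61.] [162.1, 229.1, 191.9, 272.7]
tape [559. 232.  28.] [299.8, 183.8, 335.8, 214.9]
screwdriver [685.  56.  30.] [227.7, 234.8, 318.2, 259.6]
```

View pics/f.png

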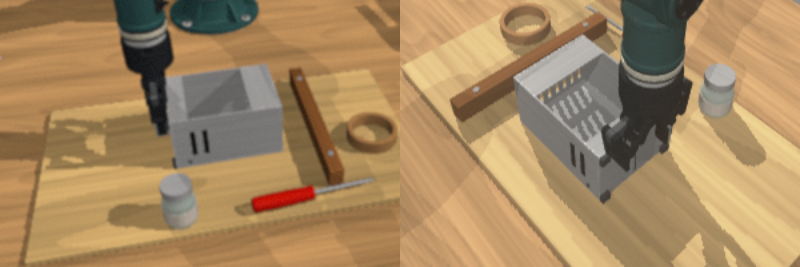

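>>> {"fn": "arm_command", "kwargs": {
  "moves": [
    {"translation": [0,0.6,0],"twist": 0,"grip": 70},
    {"translation": [0,1.2,0],"twist": 0,"grip": 70},
    {"translation": [0,1.8,0],"twist": 0,"grip": 70},
    {"translation": [0,2.4,0],"twist": 0,"grip": 70},
    {"translation": [-0.1,3,0],"twist": 0,"grip": 70},
    {"translation": [-0.1,3.6,0],"twist": 0,"grip": 70},
    {"translation": [-0.1,4.2,0],"twist": 0,"grip": 70},
    {"translation": [-0.1,4.7,0],"twist": 0,"grip": 70}
  ]
}}

```text
clock: 8.82
tcp_pos: [501.5, -81.4, 63.3]
tcp_rot: [-3.141, -0.002, 1.604]
force: [0.5, -5.5, 1.4]
opening: 59.9
```

>>> {"fn": "arm_command", "kwargs": {
  "moves": [
    {"translation": [0,0.2,0],"twist": 0,"grip": 70},
    {"translation": [0,0.4,0],"twist": 0,"grip": 70},
    {"translation": [0,0.6,0],"twist": 0,"grip": 70},
    {"translation": [0,0.6,0],"twist": 0,"grip": 70}
  ]
}}

```text
clock: 9.15
tcp_pos: [501.2, -75.3, 63.2]
tcp_rot: [-3.141, -0.002, 1.604]
force: [-1.1, -3.9, 2.3]
opening: 59.7
```

```bash
python3 m.py|grep -v jar
```

```text
side 0.63 [492.1  17.9 131.3 210.6   1.4] [[425.3, -69.7, 105.1], [554.1, 121.2, 115.3]] zmed 112.7
base 416 slope 0.0355 y@500 -61.7 x 455.0 544.0
tape [551. 248.  34.] [176.9, 185.0, 212.1, 215.7]
screwdriver [677.  13.  36.] [243.4, 186.7, 307.3, 232.3]
scene 0.87 [493.2  27.  135.6 189.4   1.9] [[427.5, -60.9, 104.2], [561.3, 120.8, 112.0]] zmed 109.3
tape [557. 232.  27.] [300.7, 182.0, 336.7, 215.9]
```

Nearly there, with about 3 mm left. I'll press slowly and watch the force.

>>> {"fn": "arm_command", "kwargs": {
  "moves": [
    {"translation": [0,0.1,0],"twist": 0,"grip": 70},
    {"translation": [0,0.2,0],"twist": 0,"grip": 70},
    {"translation": [0,0.3,0],"twist": 0,"grip": 70},
    {"translation": [0,0.3,0],"twist": 0,"grip": 70}
  ]
}}

```text
clock: 9.98
tcp_pos: [501.1, -73.1, 63.2]
tcp_rot: [-3.141, -0.001, 1.603]
force: [-0.8, -5.0, 1.8]
opening: 59.5
```

>>> {"fn": "arm_command", "kwargs": {
  "moves": [
    {"translation": [0,0.1,0],"twist": 0,"grip": 70},
    {"translation": [0,0.2,0],"twist": 0,"grip": 70},
    {"translation": [0,0.2,0],"twist": 0,"grip": 70}
  ]
}}

```text
clock: 10.23
tcp_pos: [500.7, -73.1, 63.2]
tcp_rot: [-3.14, 0.001, 1.601]
force: [-0.8, -6.8, 1.2]
opening: 59.9
```

>>> {"fn": "arm_command", "kwargs": {
  "moves": [
    {"translation": [0,0.2,0],"twist": 0,"grip": 70},
    {"translation": [0,0.4,0],"twist": 0,"grip": 70},
    {"translation": [0,0.4,0],"twist": 0,"grip": 70},
    {"translation": [0,0.4,0],"twist": 0,"grip": 70}
  ]
}}

```text
clock: 10.57
tcp_pos: [499.6, -73.0, 63.3]
tcp_rot: [-3.137, 0.005, 1.596]
force: [-2.3, -11.0, 3.6]
opening: 60.1
```

```bash
python3 m.py|grep -v jar; python3 - <<'E'
from h import *
ims=[cam(n)[0] for n in('scene','side')]
cv2.imwrite('pics/g.png',np.hstack([cv2.resize(ims[0][130:260,150:330],(400,289)),cv2.resize(ims[1][180:330,100:300],(400,300))[:289]]))
E
```

```text
side 0.95 [491.4  29.5 131.2 193.1   1.3] [[425.1, -66.6, 104.8], [553.8, 123.9, 115.1]] zmed 112.7
base 399 slope 0.0258 y@500 -59.2 x 455.0 543.0
screwdriver [676.  15.  36.] [287.4, 213.8, 308.0, 230.3]
scene 0.86 [494.1  29.4 133.7 185.4   1.8] [[429.3, -57.2, 104.2], [560.5, 121.3, 111.8]] zmed 109.4
tape [562. 231.  27.] [300.7, 182.0, 338.0, 216.1]
screwdriver [685.  49.  31.] [225.7, 234.2, 307.7, 258.8]
```

View pics/g.png

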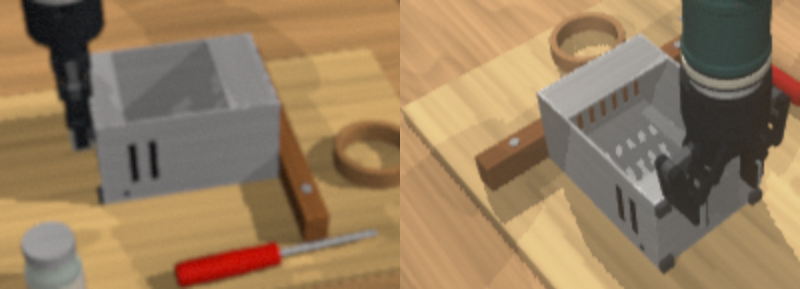

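The box top sits against the stop: the TCP stalled while the force rose, and the slope of 0.026 matches the stop's 0.024. I'll back off now.

>>> {"fn": "arm_command", "kwargs": {
  "moves": [
    {"translation": [0,-0.5,0],"twist": 0,"grip": 70},
    {"translation": [0,-1.5,0],"twist": 0,"grip": 70},
    {"translation": [0,-3.5,0],"twist": 0,"grip": 70},
    {"translation": [0,-6,0],"twist": 0,"grip": 70},
    {"translation": [0,-9,2],"twist": 0,"grip": 70},
    {"translation": [0,-12,5],"twist": 0,"grip": 70},
    {"translation": [0,-15,8],"twist": 0,"grip": 70},
    {"translation": [0,-15,8],"twist": 0,"grip": 70}
  ]
}}

```text
clock: 11.83
tcp_pos: [502.5, -231.2, 147.7]
tcp_rot: [3.137, 0.011, 1.587]
force: [1.1, -0.2, -0.6]
opening: 59.5
```

```bash
python3 m.py; python3 - <<'E'
from h import *
ims=[cam(n)[0] for n in('scene','side')]
cv2.imwrite('pics/i.png',np.hstack([cv2.resize(ims[0][130:260,150:330],(400,289)),cv2.resize(ims[1][180:330,100:300],(400,300))[:289]]))
E
```

```text
side 0.73 [492.   29.4 132.5 191.5   1.6] [[425.1, -65.0, 104.5], [556.9, 123.2, 115.2]] zmed 112.6
base 870 slope 0.0261 y@500 -59.2 x 455.0 545.0
tape [552. 248.  34.] [176.3, 184.8, 212.8, 215.4]
screwdriver [672.  47.  34.] [243.5, 189.5, 306.8, 232.3]
scene 0.56 [493.4  28.6 134.4 190.1   1.7] [[427.5, -62.8, 104.4], [560.5, 122.3, 111.7]] zmed 109.4
jar [ 692. -110.   63.] [160.5, 229.9, 188.6, 271.8]
tape [561. 230.  28.] [299.7, 183.9, 339.2, 216.1]
screwdriver [685.  52.  30.] [228.6, 233.4, 319.1, 260.8]
```

View pics/i.png

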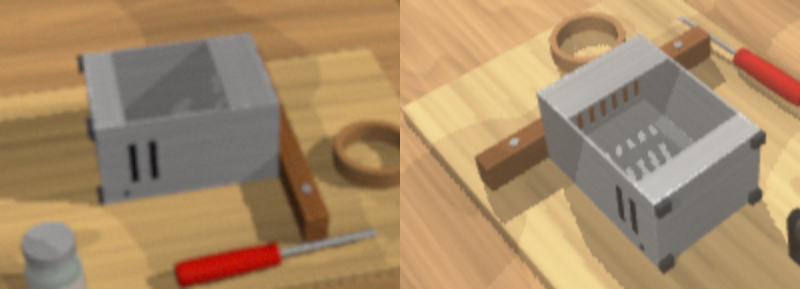

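The box lies open front up with its slotted top against the stop (edge at about (275, 140) in the left crop), and the other things are where they were.

```bash
python3 -c "
from workcell import env
print(env.sign_off())"
```

```text
the job is handed in; nothing more can be done
None
```

The firebox is on its closed back with its open front up, and its slotted top is against the wooden stop. I pushed the band with two open fingers until it tipped over. Then I slid it about 84 mm by pushing on the base plate, and handed the job in at about 12 s on the robot's clock.

- **Against the stop:** in the last push the tool stopped moving while the force rose to about 11 N, so the box was in contact. After I backed off, the base plate had not moved (y -59.2 mm both times). The box's angle (slope 0.026) matches the stop's (0.024). The cameras put the top at y 122–123 mm and the stop face at about 124.8 mm, a difference within the 2 mm calibration.
- **Jar, tape and screwdriver:** their outlines in the scene camera are the same as at the start, within a few pixels. The side-camera readings varied more, mainly where the arm or box hid part of them.
- **Forces:** the highest tool force I read was about 11 N, well under the limits, though I only saw readings at the end of each move.

The sign-off gave no verdict.

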